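# Gauge the sensor pocket of a heating header with a depth rod

## Task

A temperature sensor is to be fitted to the steel heating header, so find out how deep the brass pocket in its top is. Take the depth rod out of the bench stand, lower it upright into the pocket until it stands on the bottom, and only then slide its marker ring down the rod until it rests on the pocket's mouth. Then lift the rod out without shifting the ring and stand it back, fully down, in its own hole of the stand, so that the depth can be read; do not shove the header about, topple anything or disturb the other things.

Things in the scene. Friction and masses are not known exactly. Their poses are not given: they have to be found in the camera images.
- depth_rod: Slim steel depth rod, 150 mm long, 90 g, standing upright in the stand at the start. Origin at the centre of its flat foot (the tip); z runs up the rod. Plain 8 mm round rod from the tip to 121 mm, then a grooved round grip, 12 mm across, from 121 to 150 mm above the tip, to be held from above; dark scale rings every 10 mm. A marker ring slides on it below the grip.
- marker (a joint): Position (m) of the brass marker ring on the rod: 0 = up against the grip, ring's underside 110 mm above the tip; it grows as the ring slides down towards the tip (underside 110 mm minus this value above the tip), up to 0.055. It starts between 0 and 0.010. Held by friction of about 1.5 N; stays where it is left.
- marker_under (a point): Centre of the marker ring's underside, on the rod's axis. The ring is a flat flange 32 mm across and 5 mm thick with a hub 14 mm across standing 5 mm above the flange (10 mm in all). It can be pushed down with the fingertips on the flange either side of the rod; the rod's 12 mm grip then stands between the fingers.
- header: Low-loss heating header, loose but heavy (2.8 kg), standing on the worktop: upright grey steel barrel 76 mm across on a 90 mm round foot plate, two 29 mm pipe unions on each side reaching 64 mm from the axis along its +y and -y (at heights of 34 and 80 mm), brass nut and collar on top, 125 mm high overall. Origin at the centre of the underside, z up.
- pocket_mouth (a point): Centre of the mouth of the header's blind sensor pocket, 125 mm above the worktop, on the header's axis. The brass collar round it is flat on top, 27 mm across. The mouth is 17 mm wide, stepping after 2.5 mm to a bore 13 mm wide, straight down.
- pocket_floor (a point): Centre of the flat bottom of the pocket, 88 mm below its mouth.
- stand: Grey moulded bench stand, fixed, 64 x 148 x 50 mm with its long side along y, origin at the centre of its underside. The depth rod's hole is 45 mm from the middle towards +y. In the other two holes stand a nut spinner with a black handle (10 mm from the middle towards -y, 121 mm high) and a hex key (45 mm towards -y, 95 mm high, its short arm towards +x); they are part of the stand.
- stand_hole (a point): Centre of the mouth of the depth rod's hole in the top of the stand, 50 mm above the worktop; the hole is 12 mm wide with a 1.5 mm chamfer, blind, 44 mm deep.
- stand_floor (a point): Centre of the bottom of that hole, 44 mm below its mouth; the rod's tip stands on it at the start.
- blanking_plug: Bystander: brass blanking plug standing on its square drive, 30 mm across, 28 mm high; origin under its centre.
- tape_measure: Bystander: yellow tape measure, 47 x 86 x 64 mm; origin under its centre.
- scissors: Bystander: scissors with blue handles lying flat, 87 x 199 x 9 mm; origin under the centre.
- torch: Bystander: black pocket torch lying flat, 58 x 123 x 35 mm; origin under its centre.
- bulb_box: Bystander: small tan carton, 64 x 64 x 88 mm; origin under its centre.

How it is judged:
By the outcome, as a careful person would: the job done as asked, in the order asked, and still so for the second after the job is handed in, with the robot touching nothing.
It also fails if it takes over 72 s, if anything falls off the work surface, if the arm or the gripper's body presses on something with over 40 N, if the wrist force passes 120 N, or if a joint passes its speed limit or range.

## Robot

A 6-joint arm with a two-finger parallel gripper is mounted at the origin on a cart in front of the work surface, level with it; the furniture and walls round the work are solid. World frame = base frame: x ahead of the robot, y to its left, z up, the work surface at z = 0. Lengths are in m, angles in degrees, forces in N, time in s.
With the tool pointing down it reaches from about 0.35 to 0.875 m from the base axis. Payload 4.2 kg.
Tool frame: the origin (TCP) lies between the finger pads; the fingertips stand 19 mm ahead of it and the grasp point (between the pads) is the TCP; z points along the fingers, y is the line along which they close (so a half turn about z gives the same grasp; the last joint's range is limited). The gripper opens to 87 mm and grips with 3 to 60 N. Pads are 19 mm wide; open, the fingers measure 117 mm over their backs; the gripper's body (75 mm by 190 mm) begins 51 mm behind the grasp point.
Start: joints at [-59.324, 22.042, 0.453, 0, -68.411, -14.817], TCP at [0.171, -0.601, 0.202] pointing down, gripper open.
Joint ranges: [-179.83, 179.83], [-69.29, 118.12], [-61.27, 80.66], [-181.25, 117.63], [-171.15, -9.14], [-177.46, 177.46]. Speed limits (degrees/s): [159.86, 159.86, 180, 180, 180, 180].

## Interface

Orientations are given as a 3x3 rotation matrix whose columns are the frame's x, y, z axes.
In Python, from station import r gives the robot as it stands.
- The arm moves only by the tool drive_tool, never from a script. Its argument "steps" is one flat list of numbers, 7 for each row, row after row: the turn, a rotation vector about the tool's x, y, z in rad, then the shift along the tool's x, y, z in m, then the opening, from 0 (shut) to 1 (fully open). A call has 1 to 10 rows; each row shifts and turns the commanded pose from where the row before left it, along the tool's axes as they then stand; what a row does not reach is not made up. A row lasts 1/12 s, in which the tool goes at most 41.7 mm and 7.16 degrees, less where a joint would pass 70% of its speed; a pose out of reach is approached as far as the arm can. A call is refused whole if a number of a shift passes 0.0417 or a number of a turn 0.125, either way. A call with a gripper value outside its range is refused whole. The fingers move at their own pace and stop on an object; the grip force is fixed at half the most. Time passes only in rows, so rows that do not move let the fingers close. It gives the time, the measured TCP pose, the force, the opening and the grip force at its end, in the units of the state.
- r.sense(): the state, without advancing time (a new reading comes with each control period).
- r.capture(name): name is "scene" or "top"; returns the picture (420x560x3 uint8, blue, green, red); there is no depth.
- r.camera_params(name): a dict with "camera_matrix" (3x3 intrinsics, pixels), "k1" (the pictures are not rectified: a ray, as slopes to the right and down, at radius r is drawn at 1 + k1 r^2 times it, then the intrinsics apply), "extrinsics" (4x4, takes a point from world to camera coordinates). Camera axes: x right, y down, z forward; pixel columns grow to the right and rows downward; lengths in m; the calibration is good to about 2 mm. A picture is of the moment at which its call begins. camera_params takes no time and is no camera call.
- r.finish_job(): hands the job in; it is judged then, once.
The state is a dict: "time_s": time; "joints": joint angles; "joint_velocities": joint speeds; "effort": joint torques, N m; "tcp_pos": TCP position; "ee_rot": TCP orientation; "wrist_force": force on the tool from outside, world axes, zero at the start; "moment": the same for the moment, N m; "gripper_width": opening from 0.0 (shut) to 1.0 (fully open); "gripper_force": force on a finger pad.
Only numpy, scipy, OpenCV 4.12 (cv2) and the standard library are available. Lean on these libraries where they do the work, as an engineer would, in place of code of your own. Each camera call takes 0.05 s, during which the arm holds its last target. There are 200 camera calls.

## Working session

There is one attempt and no reset: what is moved stays moved. The work goes in short steps, Python scripts to look and compute and a tool call to move; the robot and the scene stay as the last step left them, time stands still between calls to the robot, and variables do not carry over. Pictures are saved under pics/ and viewed, at most 10 in all, crops included, and the job is handed in when it is done.

Besides the shell and the picture viewer there is one more tool, called after "Call:" by a JSON object that holds its "op" and its "data". drive_tool: Moves the arm, as the interface text tells. Its arguments: {"type":"object","properties":{"steps":{"type":"array"}},"required":["steps"]}

```bash
mkdir -p pics; python3 - <<'E'
from station import r
import cv2
for n in("scene","top"):
    cv2.imwrite(f"pics/{n}0.png",cv2.resize(r.capture(n),(784,588),interpolation=cv2.INTER_CUBIC))
    p=r.camera_params(n);print(n,p)
s=r.sense();print(s['tcp_pos'],s['ee_rot'],s['time_s'])
E
```

```text
scene {'camera_matrix': array([[454.89172697,   0.        , 281.2250065 ],
       [  0.        , 454.89172697, 216.57468667],
       [  0.        ,   0.        ,   1.        ]]), 'k1': 0.018518809964052804, 'extrinsics': array([[ 0.85062398, -0.52523958, -0.02371138, -0.31350112],
       [-0.20999691, -0.298053  , -0.93116363,  0.29808989],
       [ 0.48201675,  0.79704943, -0.36382972,  0.49099334],
       [ 0.        ,  0.        ,  0.        ,  1.        ]])}
top {'camera_matrix': array([[538.09991217,   0.        , 282.65034538],
       [  0.        , 538.09991217, 217.29381244],
       [  0.        ,   0.        ,   1.        ]]), 'k1': -0.1620028265943313, 'extrinsics': array([[-0.09704785, -0.99527409,  0.00334715,  0.28395359],
       [-0.9711197 ,  0.09395503, -0.21931479,  0.50563312],
       [ 0.21796384, -0.02453451, -0.97564841,  1.38557203],
       [ 0.        ,  0.        ,  0.        ,  1.        ]])}
[ 0.17064334 -0.60063779  0.20098145] [[-9.61989212e-01 -2.73086743e-01 -6.22521405e-04]
 [-2.73087438e-01  9.61987401e-01  1.86867624e-03]
 [ 8.85470390e-05  1.96764916e-03 -9.99998060e-01]] 0.1
```

View pics/scene0.png

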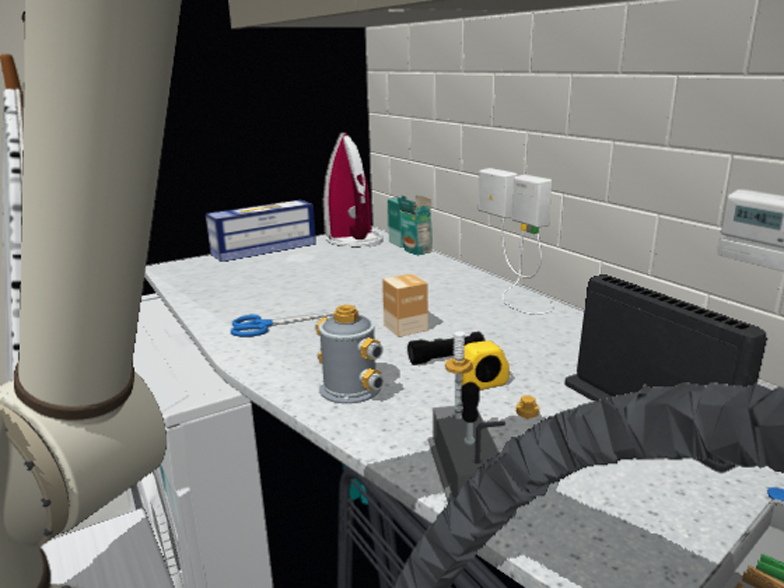

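View pics/top0.png

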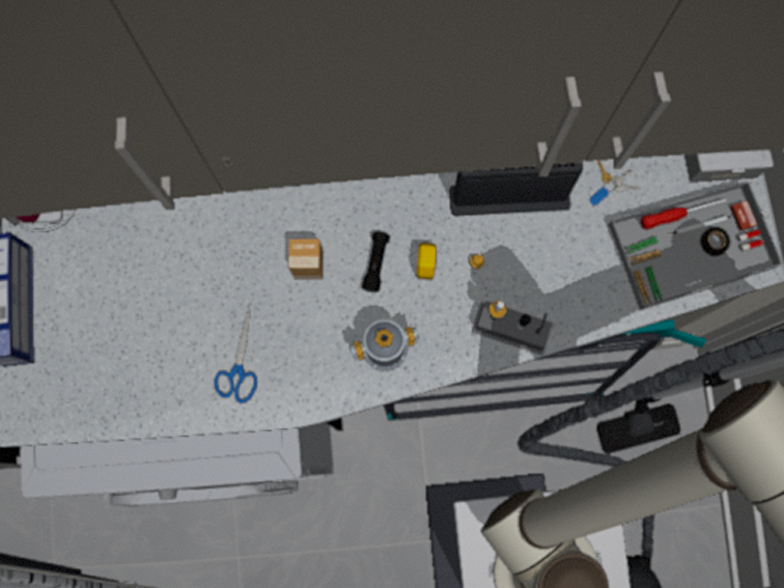

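Scene view: header at about (347,350), rod in stand at (460,370). Top view: header collar at (384,338), rod at (500,308). I'll enlarge both.

```bash
python3 - <<'E'
from station import r
import cv2,numpy as np
a=r.capture("scene");b=r.capture("top")
def c(im,x,y,w,h): return cv2.resize(im[y:y+h,x:x+w],(400,300),interpolation=cv2.INTER_CUBIC)
# scale: top crops 80x60 (x5), scene crops 100x75 (x4)
o=np.vstack([np.hstack([c(b,235,210,80,60),c(b,325,200,80,60)]),np.hstack([c(a,210,212,100,75),c(a,290,233,100,75)])])
cv2.imwrite("pics/c1.png",o)
E
```

```text
(no output)
```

View pics/c1.png

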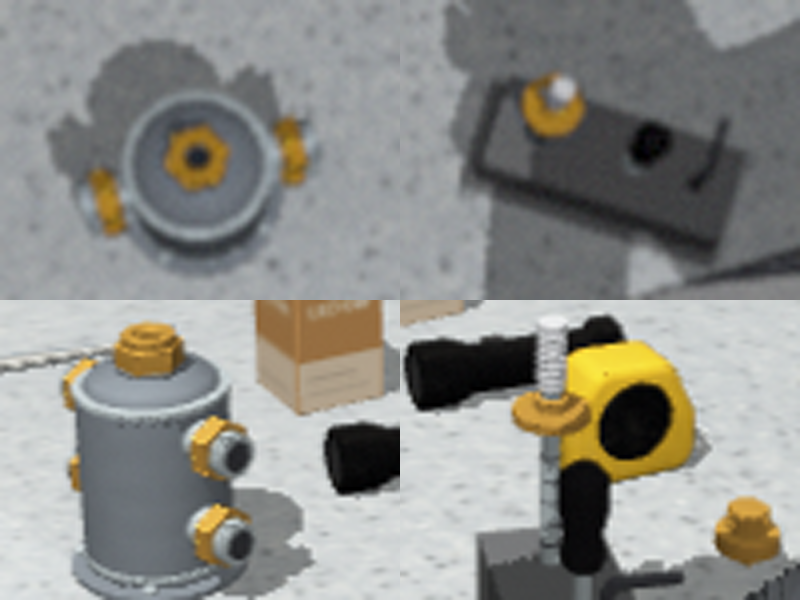

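```bash
cat > h.py <<'E'
from station import r
import cv2,numpy as np
from scipy.optimize import least_squares
def proj(n,P):
    p=r.camera_params(n);E=p['extrinsics'];c=E[:3,:3]@np.asarray(P)+E[:3,3];s=c[:2]/c[2];s=s*(1+p['k1']*(s@s));K=p['camera_matrix']
    return np.array([K[0,0]*s[0]+K[0,2],K[1,1]*s[1]+K[1,2]])
def loc(obs,z=None):
    f=lambda q:np.concatenate([proj(n,[*q[:2],z if z is not None else q[2]])-o for n,o in obs])
    s=least_squares(f,[.5,-.1] if z is not None else [.5,-.1,.1]);return s.x.round(4),s.fun.round(1)
E
python3 - <<'E'
from h import *
m=[("top",(274.4,241.0)),("scene",(247.1,218.9))]
t=[("top",(357,217.4)),("scene",(327.6,237.6))]
for nm,o,z in(("mouth",m,.125),("rod",t,.156)):
    print(nm,loc(o,z),loc(o),[loc([q],z)[0] for q in o])
T=lambda u,v:((u-400+.5)/5-.5+325,(v+.5)/5-.5+200)
for q in((503,80),(480,170),(742,155),(715,245)):print(loc([("top",T(*q))],.05)[0])
print("ring",loc([("top",T(553,105))],.115)[0],"spin",loc([("top",T(650,140))],.121)[0])
s=r.sense();print(s['time_s'],s['joints'])
E
```

```text
mouth (array([0.4574, 0.2635]), array([-0.6, -0.4, -0. ,  1.4])) (array([0.4563, 0.2619, 0.1285]), array([ 0.1, -0.3, -0.2,  0.1])) [array([0.4562, 0.2621]), array([0.4608, 0.2698])]
rod (array([0.4908, 0.0526]), array([-0.4, -0.2,  0. ,  0.7])) (array([0.49  , 0.0517, 0.1578]), array([ 0. , -0.1, -0.1,  0. ])) [array([0.4902, 0.0516]), array([0.4925, 0.0549])]
[0.5204 0.0652]
[0.4725 0.0835]
[ 0.4668 -0.0588]
[ 0.4196 -0.0374]
ring [0.4908 0.0504] spin [0.4666 0.004 ]
0.2 [-5.93263521e+01  2.20731162e+01  4.11036501e-01 -1.43467088e-02
 -6.84100140e+01 -1.48166675e+01]
```

Call:
{"op": "drive_tool", "data": {"steps": [0,0,-0.11,0,0,-0.01,1,0,0,-0.11,0,0,-0.01,1,0,0,-0.11,0,0,-0.01,1,0,0,-0.11,0,0,-0.01,1,0,0,-0.11,0,0,-0.01,1,0,0,-0.11,0,0,-0.01,1,0,0,-0.11,0,0,-0.01,1,0,0,-0.11,0,0,-0.01,1,0,0,0,0,0,0,1]}}

```text
time_s: 0.95
tcp_pos: [0.1711, -0.6021, 0.2841]
ee_rot: [[-0.4, -0.916, 0.001], [-0.916, 0.4, -0.004], [0.003, -0.003, -1.0]]
wrist_force: [0.4, -0.4, 0.9]
gripper_width: 1.001
gripper_force: 0.0
```

Call:
{"op": "drive_tool", "data": {"steps": [0,0,0,-0.036,-0.0015,0,1,0,0,0,-0.036,-0.0015,0,1,0,0,0,-0.036,-0.0015,0,1,0,0,0,-0.036,-0.0015,0,1,0,0,0,-0.036,-0.0015,0,1,0,0,0,-0.036,-0.0015,0,1,0,0,0,-0.036,-0.0015,0,1,0,0,0,-0.036,-0.0015,0,1,0,0,0,-0.036,-0.0015,0,1,0,0,0,-0.036,-0.0015,0,1]}}

```text
time_s: 1.78
tcp_pos: [0.3282, -0.2782, 0.284]
ee_rot: [[-0.408, -0.913, 0.001], [-0.913, 0.408, -0.005], [0.004, -0.003, -1.0]]
wrist_force: [0.7, 0.6, -0.1]
gripper_width: 1.004
gripper_force: 0.0
```

Call:
{"op": "drive_tool", "data": {"steps": [0,0,0,-0.036,-0.0015,0,1,0,0,0,-0.036,-0.0015,0,1,0,0,0,-0.036,-0.0015,0,1,0,0,0,-0.036,-0.0015,0,1,0,0,0,-0.036,-0.0015,0,1,0,0,0,-0.036,-0.0015,0,1,0,0,0,-0.036,-0.0015,0,1,0,0,0,-0.036,-0.0015,0,1,0,0,0,-0.03,-0.0015,0,1,0,0,0,0,0,0,1]}}

```text
time_s: 2.62
tcp_pos: [0.4713, 0.0118, 0.2807]
ee_rot: [[-0.401, -0.916, -0.001], [-0.916, 0.401, 0.0], [-0.0, 0.001, -1.0]]
wrist_force: [-0.3, -0.6, -0.2]
gripper_width: 0.999
gripper_force: 0.0
```

Call:
{"op": "drive_tool", "data": {"steps": [0,0,0,-0.024,-0.001,0,1,0,0,0,-0.021,-0.0005,0,1,0,0,0,0,0,0.03,1,0,0,0,0,0,0.03,0.8,0,0,0,0,0,0.03,0.6,0,0,0,0,0,0.02,0.5,0,0,0,0,0,0.015,0.5,0,0,0,0,0,0,0.5,0,0,0,0,0,0,0.5,0,0,0,0,0,0,0.5]}}

```text
time_s: 3.45
tcp_pos: [0.4898, 0.0486, 0.1579]
ee_rot: [[-0.403, -0.915, 0.002], [-0.915, 0.403, 0.0], [-0.001, -0.001, -1.0]]
wrist_force: [0.9, 0.2, 0.6]
gripper_width: 0.561
gripper_force: 0.0
```

```bash
python3 - <<'E'
from h import *
a=r.capture("scene");b=r.capture("top")
c=lambda im,x,y,w,h:cv2.resize(im[y:y+h,x:x+w],(400,500),interpolation=cv2.INTER_CUBIC)
cv2.imwrite("pics/c2.png",np.hstack([c(a,285,200,80,100),c(b,320,170,80,100)]))
s=r.sense();print(s['tcp_pos'],[proj(n,s['tcp_pos']).round(1) for n in("scene","top")])
E
```

```text
[0.48998092 0.04886554 0.15831354] [array([328.7, 237.9]), array([358.2, 217.2])]
```

View pics/c2.png

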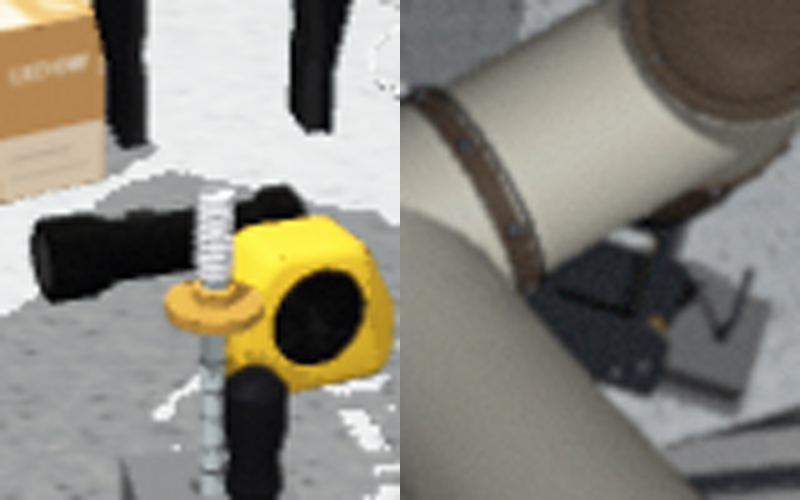

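The scene crop shows the fingertips at (125,145) and (315,130), higher than the reported TCP implies. The rod top is at (215,195). I'll check for lag.

```bash
python3 - <<'E'
from h import *
a=r.capture("scene");s=r.sense()
cv2.imwrite("pics/c3.png",cv2.resize(a[140:290,230:430],(800,600),interpolation=cv2.INTER_CUBIC))
R=np.array(s['ee_rot']);p=np.array(s['tcp_pos']);print(p,s['gripper_width'])
for y in(-.025,.025):print(((proj("scene",p+R@[0,y,.019])-[230,140])*4+1.5).round(0))
E
```

```text
[0.48985032 0.04887173 0.1582134 ] 0.5141222832569197
[457. 432.]
[333. 443.]
```

View pics/c3.png

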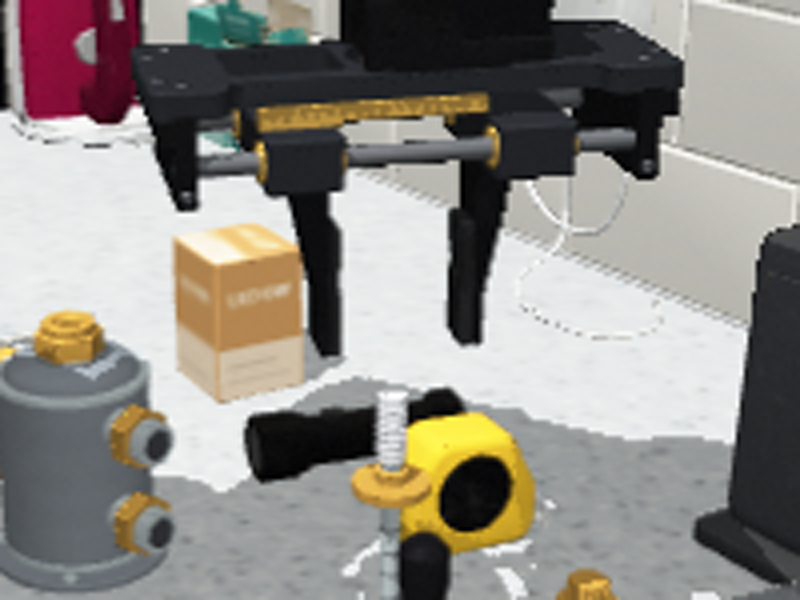

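The scene crop shows the gripper well above the rod: tips at (325,353) and (466,343), expected near y=440. There's either a height offset or a tilt, so I'll work out which.

```bash
python3 - <<'E'
from h import *
s=r.sense();R=np.array(s['ee_rot']);p=np.array(s['tcp_pos'])
print(s['joints'])
for dz in(0,.035):
  q=p+[0,0,dz]
  print(dz,"top body +y end",[((proj("top",q+R@[x,.095,-h])-[320,170])*5+[402,2]).round(0) for h in(.051,.10) for x in(-.0375,.0375)])
  print(" scene tips",[((proj("scene",q+R@[0,y,.019])-[230,140])*4+1.5).round(0) for y in(-.027,.027)], "body ends",[((proj("scene",q+R@[-.0375,y,-.07])-[230,140])*4+1.5).round(0) for y in(-.095,.095)])
b=r.capture("top");cv2.imwrite("pics/c4.png",cv2.resize(b[170:270,310:430],(720,600),interpolation=cv2.INTER_CUBIC))
# tips: solve for p assuming known width & orientation from the 2 scene tip observations
o=[((325-1.5)/4+230,(353-1.5)/4+140),((466-1.5)/4+230,(343-1.5)/4+140)]
for dx in(-.04,-.02,0,.02,.04):
  f=lambda u:np.concatenate([proj("scene",p+[dx,u[0],u[1]]+R@[0,y,.019])-w for y,w in zip((.027,-.027),o)])
  k=least_squares(f,[0,0]);print(dx,k.x.round(4),k.fun.round(1))
E
```

```text
[ 2.46445052e+01  1.12995820e+01 -2.16303407e+01  8.58476896e-03
 -5.69160847e+01 -4.83998369e+01]
0 top body +y end [array([476., 377.]), array([627., 425.]), array([487., 359.]), array([644., 409.])]
 scene tips [array([462., 432.]), array([328., 443.])] body ends [array([608., 177.]), array([136., 209.])]
0.035 top body +y end [array([483., 364.]), array([639., 414.]), array([495., 345.]), array([656., 397.])]
 scene tips [array([465., 350.]), array([328., 361.])] body ends [array([613.,  92.]), array([133., 122.])]
-0.04 [-0.0513  0.0652] [-1.5  0.3  1.3 -0.2]
-0.02 [-0.0254  0.0516] [-0.4  0.2  0.4 -0.2]
0 [0.0005 0.038 ] [ 0.5  0.1 -0.5 -0.1]
0.02 [0.0264 0.0244] [ 1.4  0.  -1.3 -0. ]
0.04 [0.0523 0.0108] [ 2.2 -0.1 -2.   0. ]
```

View pics/c4.png

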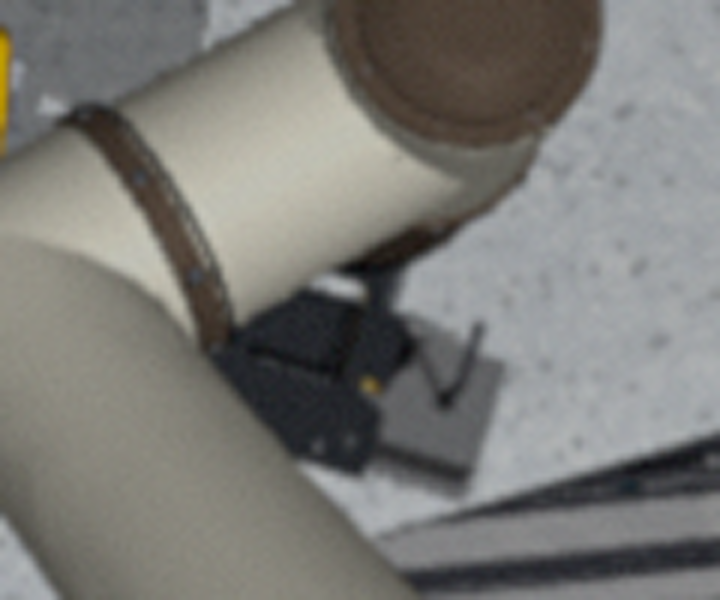

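Top crop: the body corner at (370,470) and the scene tips both fit a gripper about 38 mm higher than reported, with x and y correct. With the fingers open at 44 mm, going lower is safe either way.

Call:
{"op": "drive_tool", "data": {"steps": [0,0,0,-0.002,0.001,0.015,0.5,0,0,0,0,0,0.015,0.5,0,0,0,0,0,0.01,0.5,0,0,0,0,0,0.008,0.5,0,0,0,0,0,0,0.5,0,0,0,0,0,0,0.5]}}

```text
time_s: 4.15
tcp_pos: [0.4893, 0.0509, 0.1092]
ee_rot: [[-0.402, -0.916, 0.0], [-0.916, 0.402, -0.0], [0.0, -0.0, -1.0]]
wrist_force: [0.3, -0.5, 0.0]
gripper_width: 0.503
gripper_force: 0.0
```

```bash
python3 - <<'E'
from h import *
a=r.capture("scene");s=r.sense();print(s['tcp_pos'],s['wrist_force'])
cv2.imwrite("pics/c5.png",cv2.resize(a[190:290,280:380],(600,600),interpolation=cv2.INTER_CUBIC))
E
```

```text
[0.48961856 0.05104435 0.10962791] [1.63252759 0.26717022 0.59344345]
```

View pics/c5.png

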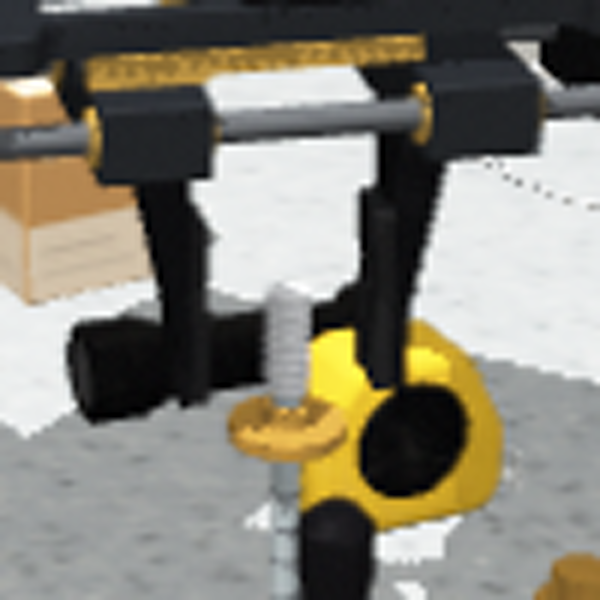

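Good: the tips at (190,403) and (385,385) straddle the grip, with the rod axis at x=287 and tip level just above the hub. The 38 mm offset is confirmed. I'll raise 2 mm and grip.

Call:
{"op": "drive_tool", "data": {"steps": [0,0,0,-0.0015,0,-0.002,0.5,0,0,0,0,0,0,0.1,0,0,0,0,0,0,0,0,0,0,0,0,0,0,0,0,0,0,0,0,0,0,0,0,0,0,0,0,0,0,0,0,0,0,0,0,0,0,0,0,0,0]}}

```text
time_s: 4.87
tcp_pos: [0.4898, 0.0523, 0.111]
ee_rot: [[-0.402, -0.916, 0.0], [-0.916, 0.402, 0.0], [-0.0, -0.0, -1.0]]
wrist_force: [-0.3, 0.3, 0.6]
gripper_width: 0.127
gripper_force: 30.0
```

Call:
{"op": "drive_tool", "data": {"steps": [0,0,0,0,0,-0.02,0,0,0,0,0,0,-0.03,0,0,0,0,0,0,-0.03,0,0,0,0,0,0,-0.03,0,0,0,0,0,0,-0.02,0,0,0,0,0,0,-0.015,0,0,0,0,-0.0225,0.0143,0,0,0,0,0,-0.0225,0.0143,0,0,0,0,0,-0.0225,0.0143,0,0,0,0,0,-0.0225,0.0143,0,0]}}

```text
time_s: 5.7
tcp_pos: [0.4728, 0.1585, 0.2558]
ee_rot: [[-0.403, -0.915, -0.001], [-0.915, 0.403, 0.0], [0.0, 0.001, -1.0]]
wrist_force: [0.3, 0.4, -1.4]
gripper_width: 0.123
gripper_force: 30.0
```

Call:
{"op": "drive_tool", "data": {"steps": [0,0,0,-0.0225,0.0143,0,0,0,0,0,-0.0225,0.0143,0,0,0,0,0,-0.0225,0.0143,0,0,0,0,0,-0.0225,0.0143,0,0,0,0,0,0,0,0,0,0,0,0,0,0,0,0,0,0,0,0,0,0,0]}}

```text
time_s: 6.28
tcp_pos: [0.457, 0.2627, 0.2555]
ee_rot: [[-0.402, -0.916, -0.001], [-0.916, 0.402, -0.001], [0.001, 0.001, -1.0]]
wrist_force: [-0.1, 0.1, -0.9]
gripper_width: 0.123
gripper_force: 30.0
```

```bash
python3 - <<'E'
from h import *
a=r.capture("scene");b=r.capture("top");s=r.sense();print(s['tcp_pos'],s['wrist_force'])
c=lambda im,x,y,w,h:cv2.resize(im[y:y+h,x:x+w],(400,600),interpolation=cv2.INTER_CUBIC)
cv2.imwrite("pics/c6.png",np.hstack([c(a,210,140,80,120),c(b,235,170,80,120)]))
p=np.array(s['tcp_pos'])+[.0005,.0003,0]
tip=p.copy();tip[2]+=-.111+.006
print("tip expected",((proj("scene",tip)-[210,140])*5+2).round(0),"top",((proj("top",tip)-[235,170])*5+[402,2]).round(0))
E
```

```text
[0.4572735  0.26218006 0.25585922] [ 0.03929665  0.08075616 -0.96993289]
tip expected [186. 341.] top [597. 345.]
```

View pics/c6.png

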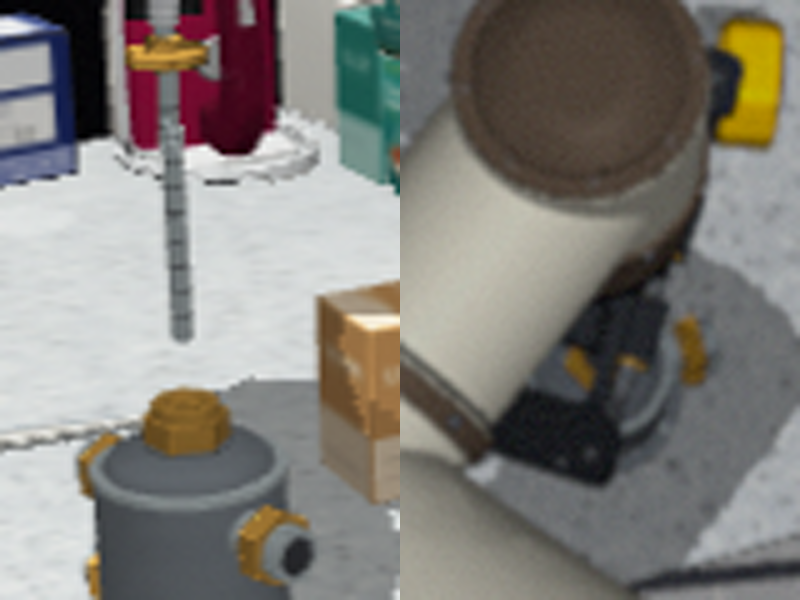

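Left crop: rod tip at (182,337), ring at (168,52), mouth near (187,396). The top view is blocked by the arm. I'll compare with a vertical rod.

```bash
python3 - <<'E'
from h import *
C=lambda P:((proj("scene",P)-[210,140])*5+2).round(1)
t=np.array([.4577,.2625,.1508])
for h in(0,.0,.05,.107,.112):print(h,C(t+[0,0,h]))
print("mouth",C([.4574,.2635,.125]),C([.4563,.2619,.125]))
X=np.array([-.402,-.916,0]);Y=np.array([-.916,.402,0])
print("1mm sens x,y,z",C(t+.01*X)-C(t),C(t+.01*Y)-C(t),C(t+[0,0,.01])-C(t))
E
```

```text
0 [185.8 341. ]
0.0 [185.8 341. ]
0.05 [178.9 215.2]
0.107 [170.6  64.8]
0.112 [169.8  51.3]
mouth [187.3 403.3] [186.7 405.2]
1mm sens x,y,z [1.8 9.1] [-26.3   1.9] [ -1.4 -24.7]
```

Call:
{"op": "drive_tool", "data": {"steps": [0,0,0,-0.0005,-0.0008,0.01,0,0,0,0,0,0,0.008,0,0,0,0,0,0,0.006,0,0,0,0,0,0,0.004,0,0,0,0,0,0,0.004,0,0,0,0,0,0,0.004,0,0,0,0,0,0,0.004,0,0,0,0,0,0,0,0]}}

```text
time_s: 7.05
tcp_pos: [0.4578, 0.263, 0.215]
ee_rot: [[-0.402, -0.915, -0.001], [-0.915, 0.402, -0.001], [0.001, 0.001, -1.0]]
wrist_force: [0.7, 0.3, -1.6]
gripper_width: 0.123
gripper_force: 30.0
```

Call:
{"op": "drive_tool", "data": {"steps": [0,0,0,0,0,0.008,0,0,0,0,0,0,0.01,0,0,0,0,0,0,0.01,0,0,0,0,0,0,0.01,0,0,0,0,0,0,0.01,0,0,0,0,0,0,0.01,0,0,0,0,0,0,0.006,0,0,0,0,0,0,0,0,0,0,0,0,0,0,0]}}

```text
time_s: 7.8
tcp_pos: [0.4583, 0.2631, 0.1516]
ee_rot: [[-0.402, -0.916, -0.0], [-0.916, 0.402, -0.001], [0.001, 0.0, -1.0]]
wrist_force: [-0.3, -0.2, 0.2]
gripper_width: 0.127
gripper_force: 30.0
```

Call:
{"op": "drive_tool", "data": {"steps": [0,0,0,0,0,0.004,0,0,0,0,0,0,0.003,0,0,0,0,0,0,0.001,0,0,0,0,0,0,0.001,0,0,0,0,0,0,0.0005,0,0,0,0,0,0,0,0]}}

```text
time_s: 8.3
tcp_pos: [0.4582, 0.2632, 0.1425]
ee_rot: [[-0.402, -0.916, 0.0], [-0.916, 0.402, 0.0], [-0.0, -0.0, -1.0]]
wrist_force: [0.2, -0.2, -0.5]
gripper_width: 0.13
gripper_force: 30.0
```

Call:
{"op": "drive_tool", "data": {"steps": [0,0,0,0,0,0.0005,0,0,0,0,0,0,0.0005,0,0,0,0,0,0,0.0005,0,0,0,0,0,0,0,0]}}

```text
time_s: 8.63
tcp_pos: [0.4588, 0.2636, 0.1419]
ee_rot: [[-0.402, -0.916, 0.002], [-0.916, 0.402, 0.001], [-0.002, -0.001, -1.0]]
wrist_force: [-0.6, -0.4, 3.7]
gripper_width: 0.127
gripper_force: 30.0
```

Seated (3.7 N of contact at TCP z 0.142). Releasing to a gap of about 20 mm.

Call:
{"op": "drive_tool", "data": {"steps": [0,0,0,0,0,-0.0005,0.15,0,0,0,0,0,0,0.18,0,0,0,0,0,0,0.23,0,0,0,0,0,0,0.23,0,0,0,0,0,0,0.23]}}

```text
time_s: 9.05
tcp_pos: [0.4581, 0.2631, 0.1411]
ee_rot: [[-0.402, -0.915, -0.001], [-0.915, 0.402, -0.0], [0.001, 0.0, -1.0]]
wrist_force: [0.3, 0.4, -0.5]
gripper_width: 0.219
gripper_force: 0.0
```

Call:
{"op": "drive_tool", "data": {"steps": [0,0,0,0,0,0.002,0.23,0,0,0,0,0,0.002,0.23,0,0,0,0,0,0.002,0.23,0,0,0,0,0,0.002,0.23,0,0,0,0,0,0.002,0.23,0,0,0,0,0,0,0.23]}}

```text
time_s: 9.55
tcp_pos: [0.4579, 0.263, 0.1309]
ee_rot: [[-0.402, -0.915, -0.001], [-0.915, 0.402, -0.001], [0.001, 0.001, -1.0]]
wrist_force: [-0.2, -0.4, -1.0]
gripper_width: 0.23
gripper_force: 0.0
```

```bash
python3 - <<'E'
from h import *
a=r.capture("scene");s=r.sense();print(s['tcp_pos'],s['wrist_force'])
cv2.imwrite("pics/c7.png",cv2.resize(a[160:240,205:305],(750,600),interpolation=cv2.INTER_CUBIC))
E
```

```text
[0.45810284 0.26309029 0.13113639] [ 0.04261303 -0.17476494  0.34349064]
```

View pics/c7.png

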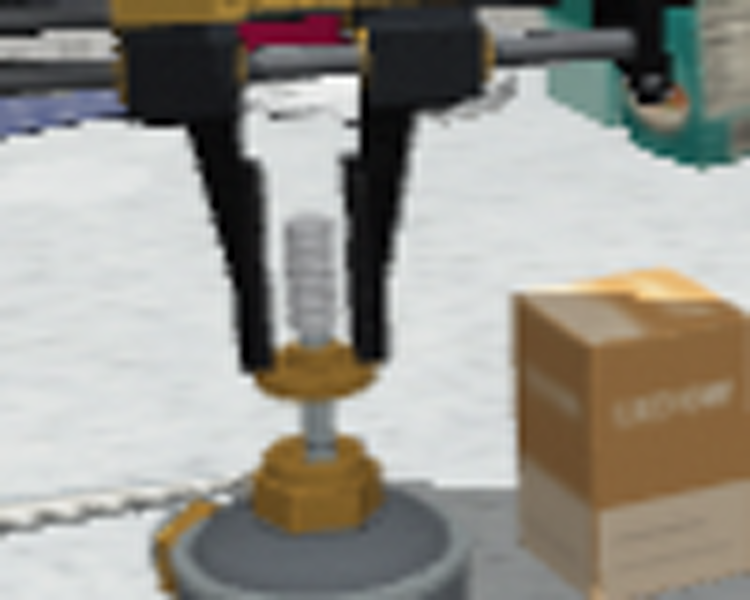

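The fingers straddle the hub, tips at (256,370) and (370,362) almost on the flange. The rod is upright in the pocket. Pushing down.

Call:
{"op": "drive_tool", "data": {"steps": [0,0,0,0,0,0.002,0.23,0,0,0,0,0,0.002,0.23,0,0,0,0,0,0.002,0.23,0,0,0,0,0,0.002,0.23,0,0,0,0,0,0.002,0.23,0,0,0,0,0,0.002,0.23,0,0,0,0,0,0.002,0.23,0,0,0,0,0,0,0.23]}}

```text
time_s: 10.27
tcp_pos: [0.458, 0.263, 0.117]
ee_rot: [[-0.402, -0.915, -0.001], [-0.915, 0.402, -0.001], [0.001, 0.0, -1.0]]
wrist_force: [0.4, 0.1, 0.4]
gripper_width: 0.23
gripper_force: 0.0
```

Call:
{"op": "drive_tool", "data": {"steps": [0,0,0,0,0,0.001,0.23,0,0,0,0,0,0.001,0.23,0,0,0,0,0,0.001,0.23,0,0,0,0,0,0.001,0.23,0,0,0,0,0,0,0.23]}}

```text
time_s: 10.68
tcp_pos: [0.4581, 0.2632, 0.1133]
ee_rot: [[-0.402, -0.916, -0.0], [-0.916, 0.402, -0.0], [0.0, 0.0, -1.0]]
wrist_force: [0.0, -1.4, 0.2]
gripper_width: 0.229
gripper_force: 0.2
```

Call:
{"op": "drive_tool", "data": {"steps": [0,0,0,0,0,0.001,0.23,0,0,0,0,0,0.001,0.23,0,0,0,0,0,0.0005,0.23,0,0,0,0,0,0,0.23]}}

```text
time_s: 11.02
tcp_pos: [0.4582, 0.2632, 0.1108]
ee_rot: [[-0.402, -0.916, -0.0], [-0.916, 0.402, -0.0], [0.0, 0.0, -1.0]]
wrist_force: [-0.3, 0.7, 1.7]
gripper_width: 0.229
gripper_force: 0.3
```

Call:
{"op": "drive_tool", "data": {"steps": [0,0,0,0,0,0.0007,0.23,0,0,0,0,0,0.0006,0.23,0,0,0,0,0,0,0.23]}}

```text
time_s: 11.27
tcp_pos: [0.4583, 0.2633, 0.1099]
ee_rot: [[-0.402, -0.916, 0.0], [-0.916, 0.402, 0.0], [-0.0, -0.0, -1.0]]
wrist_force: [-1.3, -0.4, 2.9]
gripper_width: 0.23
gripper_force: 1.4
```

Call:
{"op": "drive_tool", "data": {"steps": [0,0,0,0,0,0.0007,0.23,0,0,0,0,0,0.0007,0.23,0,0,0,0,0,0.0007,0.23,0,0,0,0,0,0,0.23]}}

```text
time_s: 11.6
tcp_pos: [0.4584, 0.2633, 0.1098]
ee_rot: [[-0.401, -0.916, 0.001], [-0.916, 0.401, 0.0], [-0.0, -0.001, -1.0]]
wrist_force: [-3.7, -0.6, 12.8]
gripper_width: 0.228
gripper_force: 6.7
```

The ring is firmly stopped at the collar. Retracting, then regripping.

Call:
{"op": "drive_tool", "data": {"steps": [0,0,0,0,0,-0.0025,0.26,0,0,0,0,0,0,0.3,0,0,0,0,0,-0.006,0.3,0,0,0,0,0,-0.01,0.3,0,0,0,0,0,-0.01,0.3,0,0,0,0,0,-0.007,0.3,0,0,0,0,0,0,0.3,0,0,0,0,0,0,0.3]}}

```text
time_s: 12.27
tcp_pos: [0.4584, 0.2635, 0.1438]
ee_rot: [[-0.402, -0.915, 0.001], [-0.915, 0.402, 0.001], [-0.002, -0.0, -1.0]]
wrist_force: [-0.3, 0.1, -0.7]
gripper_width: 0.298
gripper_force: 0.0
```

```bash
python3 - <<'E'
from h import *
a=r.capture("scene");s=r.sense();print(s['tcp_pos'],s['wrist_force'])
cv2.imwrite("pics/c8.png",cv2.resize(a[165:240,215:275],(640,800//1*1)[:2] if 0 else (480,600),interpolation=cv2.INTER_CUBIC))
C=lambda P:((proj("scene",P)-[215,165])*8+3.5).round(1)
p=s['tcp_pos'];print([C([p[0],p[1],z]) for z in(.187,.16,.135,.125)])
E
```

```text
[0.45808266 0.26320697 0.14315692] [-0.25755256  0.59287362  0.11093441]
[array([249.6, 200. ]), array([255.6, 308.4]), array([260.9, 406.7]), array([263. , 445.4])]
```

View pics/c8.png

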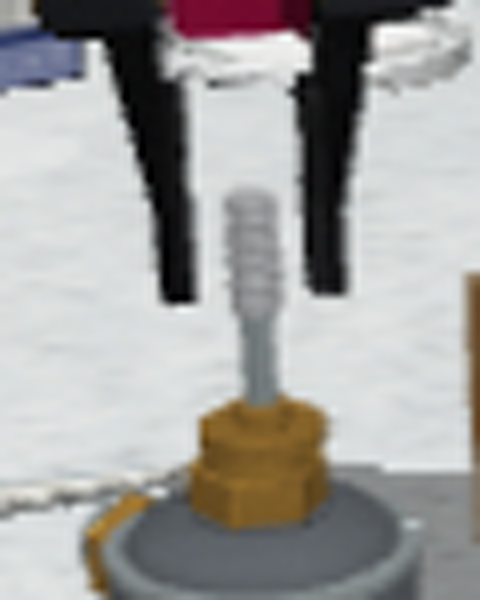

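Ring flat on the collar at (263,425), rod upright, grip at (250,250) between the fingers. Regripping and lifting out.

Call:
{"op": "drive_tool", "data": {"steps": [0,0,0,0,0,0.001,0.2,0,0,0,0,0,0,0.15,0,0,0,0,0,0,0,0,0,0,0,0,0,0,0,0,0,0,0,0,0,0,0,0,0,0,0,0]}}

```text
time_s: 12.82
tcp_pos: [0.458, 0.2631, 0.1417]
ee_rot: [[-0.402, -0.915, -0.001], [-0.915, 0.402, -0.0], [0.001, 0.0, -1.0]]
wrist_force: [0.5, 0.0, -1.4]
gripper_width: 0.13
gripper_force: 30.0
```

Call:
{"op": "drive_tool", "data": {"steps": [0,0,0,0,0,-0.005,0,0,0,0,0,0,-0.01,0,0,0,0,0,0,-0.015,0,0,0,0,0,0,-0.015,0,0,0,0,0,0,-0.015,0,0,0,0,0,0,-0.015,0,0,0,0,0,0,-0.015,0,0,0,0,0,0,-0.015,0,0,0,0,0,0,-0.01,0,0,0,0,0,0,0,0]}}

```text
time_s: 13.65
tcp_pos: [0.4594, 0.264, 0.2604]
ee_rot: [[-0.402, -0.916, 0.005], [-0.916, 0.402, 0.004], [-0.005, -0.003, -1.0]]
wrist_force: [-0.4, 0.0, -0.0]
gripper_width: 0.124
gripper_force: 30.0
```

Call:
{"op": "drive_tool", "data": {"steps": [0,0,0,0.0225,-0.0142,0,0,0,0,0,0.0225,-0.0142,0,0,0,0,0,0.0225,-0.0142,0,0,0,0,0,0.0225,-0.0142,0,0,0,0,0,0.0225,-0.0142,0,0,0,0,0,0.0225,-0.0142,0,0,0,0,0,0.0225,-0.0142,0,0,0,0,0,0.0225,-0.0142,0,0,0,0,0,0,0,0,0,0,0,0,0,0,0,0]}}

```text
time_s: 14.48
tcp_pos: [0.4894, 0.0515, 0.2564]
ee_rot: [[-0.405, -0.914, -0.001], [-0.914, 0.405, -0.0], [0.001, 0.001, -1.0]]
wrist_force: [-0.2, 0.4, -1.2]
gripper_width: 0.124
gripper_force: 30.0
```

Call:
{"op": "drive_tool", "data": {"steps": [0,0,0,0,0,0.02,0,0,0,0,0,0,0.02,0,0,0,0,0,0,0.02,0,0,0,0,0,0,0.015,0,0,0,0,0,0,0.01,0,0,0,0,0,0,0,0,0,0,0,0,0,0,0,0,0,0,0,0,0,0]}}

```text
time_s: 15.15
tcp_pos: [0.4906, 0.0533, 0.173]
ee_rot: [[-0.402, -0.916, 0.002], [-0.916, 0.402, 0.0], [-0.001, -0.002, -1.0]]
wrist_force: [0.4, 0.2, -1.0]
gripper_width: 0.129
gripper_force: 30.0
```

```bash
python3 - <<'E'
from h import *
S=[]
for _ in range(6): r.capture("scene");S.append(r.sense()['tcp_pos'])
m=np.mean(S,0);d=np.array([.4898,.0523])-m[:2];print(m,np.std(S,0),"tx,ty",-.402*d[0]-.916*d[1],-.916*d[0]+.402*d[1])
E
```

```text
[0.49037599 0.05302555 0.17296186] [0.00021509 0.00014133 0.00022499] tx,ty 0.0008961497058607555 0.0002359333810348762
```

Call:
{"op": "drive_tool", "data": {"steps": [0,0,0,0.0009,0.0002,0,0,0,0,0,0,0,0.008,0,0,0,0,0,0,0.006,0,0,0,0,0,0,0.003,0,0,0,0,0,0,0.002,0,0,0,0,0,0,0.002,0,0,0,0,0,0,0.002,0,0,0,0,0,0,0,0]}}

```text
time_s: 16.12
tcp_pos: [0.4891, 0.0519, 0.1486]
ee_rot: [[-0.402, -0.915, -0.001], [-0.915, 0.402, -0.0], [0.001, 0.001, -1.0]]
wrist_force: [-0.3, -0.3, -0.4]
gripper_width: 0.129
gripper_force: 30.0
```

Call:
{"op": "drive_tool", "data": {"steps": [0,0,0,0,0,0.005,0,0,0,0,0,0,0.008,0,0,0,0,0,0,0.008,0,0,0,0,0,0,0.008,0,0,0,0,0,0,0.005,0,0,0,0,0,0,0.002,0,0,0,0,0,0,0,0]}}

```text
time_s: 16.7
tcp_pos: [0.4888, 0.0518, 0.1122]
ee_rot: [[-0.402, -0.916, -0.002], [-0.916, 0.402, -0.001], [0.001, 0.001, -1.0]]
wrist_force: [0.1, -0.5, -0.4]
gripper_width: 0.128
gripper_force: 30.0
```

Call:
{"op": "drive_tool", "data": {"steps": [0,0,0,0,0,0.0007,0,0,0,0,0,0,0.0007,0,0,0,0,0,0,0.0006,0,0,0,0,0,0,0,0]}}

```text
time_s: 17.03
tcp_pos: [0.4893, 0.052, 0.1112]
ee_rot: [[-0.402, -0.916, 0.0], [-0.916, 0.402, 0.0], [-0.0, -0.0, -1.0]]
wrist_force: [0.0, -0.8, -1.1]
gripper_width: 0.127
gripper_force: 30.0
```

Call:
{"op": "drive_tool", "data": {"steps": [0,0,0,0,0,0.0005,0,0,0,0,0,0,0.0005,0,0,0,0,0,0,0.0005,0,0,0,0,0,0,0,0]}}

```text
time_s: 17.37
tcp_pos: [0.49, 0.0521, 0.1104]
ee_rot: [[-0.402, -0.916, 0.002], [-0.916, 0.402, 0.0], [-0.001, -0.002, -1.0]]
wrist_force: [-0.7, 0.1, 3.0]
gripper_width: 0.129
gripper_force: 30.0
```

Call:
{"op": "drive_tool", "data": {"steps": [0,0,0,0,0,-0.0005,0.17,0,0,0,0,0,0,0.3,0,0,0,0,0,0,0.5,0,0,0,0,0,0,0.5,0,0,0,0,0,-0.01,0.5,0,0,0,0,0,-0.03,0.5,0,0,0,0,0,-0.03,0.5,0,0,0,0,0,-0.03,0.5,0,0,0,0,0,-0.03,0.5,0,0,0,0,0,0,0.5]}}

```text
time_s: 18.2
tcp_pos: [0.4928, 0.0526, 0.2465]
ee_rot: [[-0.401, -0.916, 0.012], [-0.916, 0.401, 0.003], [-0.007, -0.01, -1.0]]
wrist_force: [1.0, 0.3, 0.7]
gripper_width: 0.497
gripper_force: 0.0
```

```bash
python3 - <<'E'
from h import *
a=r.capture("scene");s=r.sense();print(s['tcp_pos'],s['wrist_force'],s['time_s'])
# rod column check: brass pixels along rod axis, and grip top
hsv=cv2.cvtColor(a[225:305,300:355],cv2.COLOR_BGR2HSV)
m=cv2.inRange(hsv,(8,120,60),(22,255,255))
n,_,st,ce=cv2.connectedComponentsWithStats(m)
for i in range(1,n):
    if st[i,4]>15:print("brass",st[i],(ce[i]+[300,225]).round(1))
for t in(0,.0055,.022):print(t,proj("scene",[.4908,.0526,.006+.1125-t]).round(1))
for n in(327,328,329):print(n,a[228:246,n,1])
E
```

```text
[0.49109873 0.05259868 0.24336852] [-0.4872054   0.07801973 -1.11719906] 18.25
brass [ 17  20  38  33 405] [334.2 266.1]
0 [327.3 259.8]
0.0055 [327.3 262.9]
0.022 [327.1 272. ]
327 [162 151 153 157 155 153 153 148 181 247 248 248 211 208 223 187 219 192]
328 [160 151 153 153 154 154 152 149 176 248 248 246 208 206 212 168 207 203]
329 [156 153 154 152 152 153 150 149 154 244 248 236 192 200 185 185 174 184]
```

```bash
python3 - <<'E'
from h import *
a=r.capture("scene");hsv=cv2.cvtColor(a,cv2.COLOR_BGR2HSV);m=cv2.inRange(hsv,(8,120,60),(22,255,255))
v,u=np.nonzero(m[240:300,312:324]);print("ring left flange v",(v+240).mean(),(v+240).min(),(v+240).max(), "u",u.min()+312)
print(proj("scene",[.4908,.0526,.006+.088+.0025]))
s=r.sense();print(s['tcp_pos'],np.abs(s['joint_velocities']).max());print(r.finish_job())
E
```

```text
ring left flange v 271.4727272727273 267 276 u 317
[327.12637579 272.03142705]
[0.48958237 0.05230118 0.24099012] 3.0887217032140377
the job is handed in; nothing more can be done
None
```

The job is handed in: the rod is back in its own hole, fully down, with the ring undisturbed at about 88 mm above its tip (checked in the camera image to about 2 mm), so the pocket reads about 88 mm deep.

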